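# Turn a pushchair wheel by its spokes until the valve stem stands up for the pump

## Task

A mended pushchair wheel is held by its axle in the bench vise: make it ready for the pump by turning it until its valve is at the very bottom of the wheel, the stem pointing straight up at the hub. Turn it with the fingertips only, gently pushing one spoke and then the next, with the fingers drawn right out of the wheel between pushes; grip nothing, and push on nothing but the spokes, for the glue on the tyre is still wet and the valve tears easily. Leave the wheel at rest and the other things on the bench where they are.

Things in the scene. Friction and masses are not known exactly. Their poses are not given: they have to be found in the camera images.
- axle_mid (a point): Centre of the wheel, 185 mm above the bench; fixed, does not turn. z: along the axle out of the wheel's open face (roughly to the robot, 35 deg above level: the wheel leans back). x: in the wheel's plane, straight up the slope (12 o'clock). y: level, left for one facing the wheel. Behind the wheel only the 15 mm axle and a 24 mm collar lie within 75 mm of its mid-plane; then the vise.
- wheel (a joint): Turn of the wheel (rad), growing anticlockwise for one facing its open face (right-handed about z of axle_mid). 0 or any full turns: valve at the very bottom, stem pointing up at the hub. Turns endlessly; a stiff bearing (0.12 N m: 1 to 3 N on a spoke) stops it within a few degrees once it is not pushed. Starts 2.2 to 3.14 rad from the wanted place, either way.
- spokes: Five straight grey spokes, the only part to push: 72 deg apart, from hub (radius 24 mm) to rim (94 mm), each 14 mm wide round the wheel, 8 mm either side of the mid-plane plus a 3 mm rib in front. Gap between two: 68 mm wide at 70 mm radius. Origin: wheel centre; turns with the wheel; one spoke lies along its x axis, z is the axle; at joint 0 its axes equal axle_mid's.
- tyre: Black tyre, 280 mm outside diameter, 18 mm either side of the wheel's mid-plane, from radius 104 to 140 mm; wet glue on it, not to be pushed. Origin and axes as spokes.
- hub: Grey hub (radius 17 to 24 mm, standing out 30 mm in front of the mid-plane) and grey rim (inner radius 94 mm, 13 mm either side of the mid-plane). Not to be pushed. Origin and axes as spokes.
- valve: Valve stem: brass, 10 mm thick with a 12 mm white cap, standing on the inside of the rim and pointing at the hub, from radius 94 to 58 mm, midway between two spokes. Not to be pushed. Origin and axes as spokes; the stem lies along its -x axis.
- valve_tip (a point): Tip of the valve's cap, 58 mm from the wheel's centre.
- tin: Closed cement tin, 72 mm diameter, 95 mm tall, loose on the bench; origin at the centre of its underside. To be left alone.
- brush: Shoe brush lying bristles down, 170 x 52 x 46 mm, loose; origin at the centre of its underside. To be left alone.
- hammer: Hammer lying along its x axis, 240 mm long, loose. To be left alone.
- pump: Hand pump lying along its x axis, 220 mm long, 34 mm thick, loose; origin under its middle. To be left alone.

How it is judged (in metres and radians):
On the way, in this order (a step that is already met when the one before it is completed fails the run):
1. a first spoke is pushed with the fingers and the wheel has turned by at least some 30 degrees (contact force between the fingers and spokes above 0.3 N and distance of valve_tip from where it was at the start of the episode above 0.03 m), for 0.02 s.
2. the fingers are off that spoke and out of the wheel (contact force between the fingers and spokes below 0.05 N and z of the grasp point in the frame of axle_mid above 0.03 m), for 0.1 s.
3. the fingers push on a spoke again, the valve not yet being at the bottom (contact force between the fingers and spokes above 0.3 N and not (value of joint wheel between -6.4532 and -6.1132 rad or value of joint wheel between -0.17 and 0.17 rad or value of joint wheel between 6.1132 and 6.4532 rad or value of joint wheel between 12.3964 and 12.7364 rad)), for 0.02 s.
4. the valve is at the bottom, the stem pointing up within 0.15 rad ((value of joint wheel between -6.4332 and -6.1332 rad or value of joint wheel between -0.15 and 0.15 rad or value of joint wheel between 6.1332 and 6.4332 rad or value of joint wheel between 12.4164 and 12.7164 rad)), for 0.3 s.
At the end, for the whole second after the job is handed in: The valve is at the bottom of the wheel with its stem pointing up the slope at the hub within 0.15 rad (about 8.5 degrees), the wheel is at rest (under 0.05 rad/s), and tin, brush, hammer and pump are within 30 mm of where they began ((value of joint wheel between -6.4332 and -6.1332 rad or value of joint wheel between -0.15 and 0.15 rad or value of joint wheel between 6.1332 and 6.4332 rad or value of joint wheel between 12.4164 and 12.7164 rad) and velocity of joint wheel between -0.05 and 0.05 rad/s and distance of each of tin, brush, hammer, pump from where it was at the start of the episode below 0.03 m); the robot touches nothing.
It fails at once if the wet-glued tyre is pushed (over 3 N) (contact force between any of the fingers, the arm and tyre above 3 N).
It fails at once if the valve is pushed (over 3 N) (contact force between any of the fingers, the arm and valve above 3 N).
It fails at once if the hub or rim is gripped or pushed (over 5 N) (contact force between any of the fingers, the arm and hub above 5 N).
It fails at once if a spoke is gripped or pushed roughly (over 30 N) (contact force between any of the fingers, the arm and spokes above 30 N).
It fails at once if the tin, brush, hammer or pump is moved by more than 30 mm or lifted (distance of any of tin, brush, hammer, pump from where it was at the start of the episode above 0.03 m).
It also fails if it takes over 51 s, if anything falls off the work surface, if the arm or the gripper's body presses on something with over 40 N, if the wrist force passes 120 N, or if a joint passes its speed limit or range.

## Robot

A 6-joint arm with a two-finger parallel gripper is mounted at the origin on the work surface. World frame = base frame: x ahead of the robot, y to its left, z up, the work surface at z = 0. Lengths are in mm, angles in rad, forces in N, time in s.
With the tool pointing down it reaches from about 300 to 950 mm from the base axis. Payload 3.1 kg.
Tool frame: the origin (TCP) lies between the finger pads; the fingertips stand 19 mm ahead of it and the grasp point (between the pads) is the TCP; z points along the fingers, y is the direction in which the jaws open and shut (so a half turn about z gives the same grasp; the last joint's range is limited). The gripper opens to 85 mm and grips with 20 to 120 N. Pads are 22 mm wide; open, the fingers measure 114 mm over their backs; the gripper's body (76 mm by 85 mm) begins 54 mm behind the grasp point. The pads swing forward as they close: fully open they stand 13 mm farther back than shut.
Start: joints at [-1.307, 0.308, 1.634, -0, 1.2, -0.07], TCP at [204.746, -590.518, 250.272] pointing down, gripper open.
Joint ranges: [-3.06, 3.06], [-0.79, 1.96], [0.05, 2.63], [-1.19, 4.34], [0.05, 2.64], [-2.94, 2.94]. Speed limits (rad/s): [2.79, 2.79, 3.14, 3.14, 3.14, 3.14].

## Interface

Orientations are given as a unit quaternion [x, y, z, w].
In Python, from workcell import * gives the robot as it stands.
- The arm moves only by the tool move_arm, never from a script. Its argument "steps" is a list of rows, each a list of 5 numbers: the shift along the tool's x, y, z in cm, then the turn about the tool's z in degrees, then the finger opening in cm, from 0 to 8.54. A call has 1 to 12 rows; each row shifts and turns the commanded pose from where the row before left it, along the tool's axes as they then stand; what a row does not reach is not made up. A row lasts 1/8 s, in which the tool goes at most 62.5 mm and 10.7 degrees, less where a joint would pass 70% of its speed; a pose out of reach is approached as far as the arm can. A call with a gripper value outside its range is refused whole. The fingers move at their own pace and stop on an object; "force" is the grip in N (left out, the last holds). Time passes only in rows, so rows that do not move let the fingers close. It gives the time, the measured TCP pose, the force and the opening at its end, in the units of the state.
- state(): the state, without advancing time (a new reading comes with each control period).
- get_image(name): name is "scene" or "top" or "wrist"; returns a dict with "color" (420x560x3 uint8, red, green, blue), "z_map" (420x560 float32, mm along the optical axis (not along the pixel's ray), 0 where there is no reading), "fx", "fy", "cx", "cy" (pixels), "origin" and "rotation" of the camera in the world; the wrist camera has in their place "hand_eye" (4x4, takes a point from camera to tool coordinates, whose origin is the TCP and whose axes are the flange's). Camera axes: x right, y down, z forward; pixel columns grow to the right and rows downward; lengths in mm; the calibration is good to about 2 mm. A picture is of the moment at which its call begins: read the wrist's pose just before it.
- hand_in(): hands the job in, once; it reports no verdict.
Trained networks look in a picture, given as the dict that the camera call returned (one of the last four; its "shot" number tells which), for a name from the list of things; names that differ only in an ending like _2 or _b are one class to them, and where a whole thing is asked for, a point or a joint stands for the part that bears it (a point fixed in the world has none). Each returns a list of dicts, best first, with "conf" (0 to 1); they miss things now and then, are a little off and sometimes report something else, mostly with a low value. They report only what shows in the picture. A call takes as long as a camera call.
- spot_in(picture, target): "extent" ([centre column, centre row, width, height] in pixels, round what is visible of it).
The state is a dict: "clock": time; "joint_pos": joint angles; "qd": joint speeds; "tau": joint torques, N m; "ee_pos": TCP position; "tool_rot": TCP orientation; "contact_force": force on the tool from outside, world axes, zero at the start; "wrist_torque": the same for the moment, N m; "grip_width": finger opening in mm.
Only numpy, scipy, OpenCV 4.12 (cv2) and the standard library are available. Lean on these libraries where they do the work, as an engineer would, in place of code of your own. Each camera call takes 0.05 s, during which the arm holds its last target. There are 200 camera calls.

## Working session

There is one attempt and no reset: what is moved stays moved. The work goes in short steps, Python scripts to look and compute and a tool call to move; the robot and the scene stay as the last step left them, time stands still between calls to the robot, and variables do not carry over. Pictures are saved under pics/ and viewed, about 8 in all and at most 12, crops included, and the job is handed in when it is done.

Besides the shell and the picture viewer there is one more tool, called after "Call:" as name(argument=value, ...), one argument or row to a line, values as JSON. move_arm: Moves the arm, as the interface text tells. Its arguments: {"type":"object","properties":{"steps":{"type":"array"},"force":{"type":"number"}},"required":["steps"]}

```bash
ls; mkdir -p pics; python3 - <<'E'
from workcell import *
import cv2, numpy as np
s=state(); print(s['clock'],s['ee_pos'],s['tool_rot'],s['grip_width'])
ims=[]
for n in ("scene","top"):
    p=get_image(n); ims.append(p)
    cv2.imwrite(f'pics/{n}0.png',p['color'][:,:,::-1])
    np.savez(f'{n}0.npz',**{k:v for k,v in p.items()})
    print(n,p['fx'],p['cx'],p['cy'],p['origin'],np.round(p['rotation'],3).tolist())
    for t in ("wheel","valve","tyre","hub","spokes","tin","brush","hammer","pump"):
        r=spot_in(p,t)
        for d in r[:2]: print(t,np.round(d['extent']),round(d['conf'],2))
E
```

```text
pics
0.0 [ 204.52383524 -589.76996313  249.01885782] [ 9.86104454e-01  1.66122372e-01 -1.20487675e-04 -1.16164626e-03] 85.50781841827555
scene 416.08136760306814 276.6781881455401 211.5204815859136 [1199.4988667    91.50571912  838.73563406] [0.622, 0.686, -0.284, -0.25]
wheel [256. 198. 128.  45.] 0.91
tyre [256. 196. 128.  38.] 0.59
hub [257. 205.  86.  15.] 0.67
spokes [256. 205.  62.  18.] 0.77
tin [414. 199.  34.  40.] 0.55
brush [427. 302.  28.  72.] 0.55
pump [150. 196.  44.  60.] 0.92
pump [416. 198.  34.  45.] 0.51
top 390.8329794033805 277.1335944293353 207.99869321144638 [ 390.30952155  -17.48392257 1255.84467065] [-0.705, 0.707, -0.027, 0.042]
wheel [291. 191. 103.  80.] 0.64
tyre [290. 193. 105.  78.] 0.55
tyre [166. 163.  22.  50.] 0.23
hub [290. 196.  74.  55.] 0.57
spokes [290. 197.  62.  50.] 0.72
tin [160. 262.  32.  27.] 0.69
tin [291. 198.  63.  45.] 0.63
brush [166. 162.  22.  51.] 0.81
hammer [399. 160.  40.  76.] 0.73
pump [401. 256.  22.  77.] 0.95
```

```bash
python3 - <<'E'
import cv2, numpy as np
a=cv2.imread('pics/scene0.png'); b=cv2.imread('pics/top0.png')
o=np.vstack([cv2.resize(a[130:350,100:480],(520,300)),cv2.resize(b[130:310,130:442],(520,300),interpolation=cv2.INTER_CUBIC)])
cv2.imwrite('pics/v1.png',o)
c=cv2.resize(b[145:240,230:350],(760,600),interpolation=cv2.INTER_CUBIC); cv2.imwrite('pics/v2.png',c)
E
```

```text
(no output)
```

View pics/v1.png

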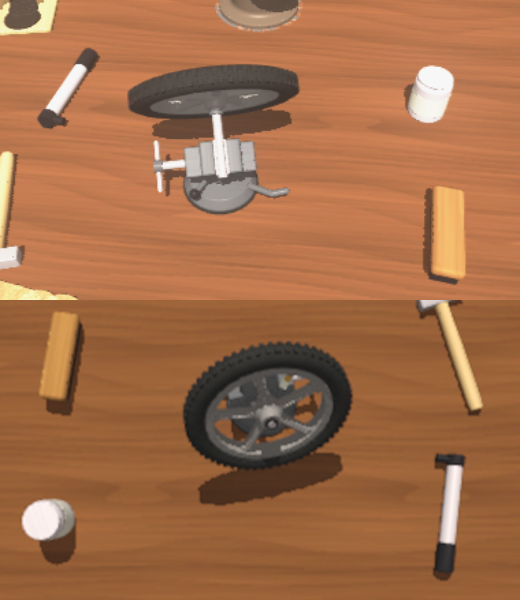

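View pics/v2.png

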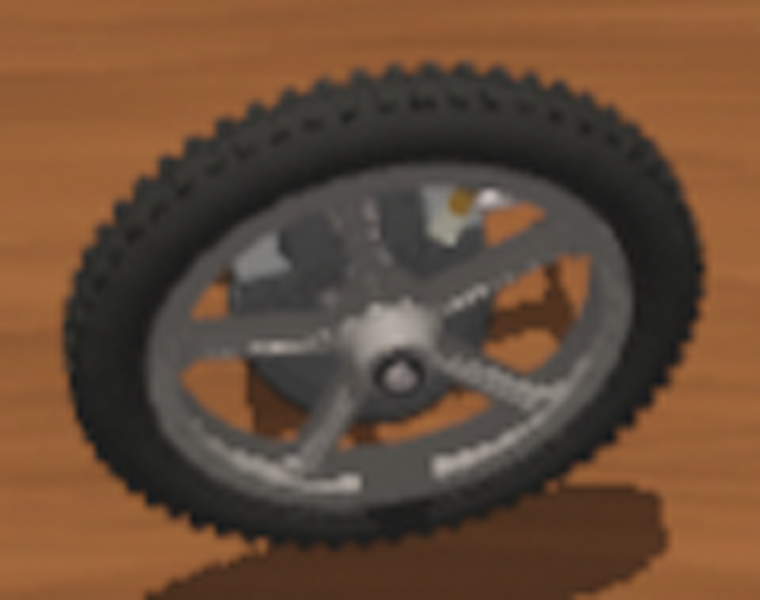

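```bash
cat > h.py <<'E'
import numpy as np, cv2
from scipy.spatial.transform import Rotation as R
from scipy.optimize import least_squares
def load(n): return dict(np.load(n,allow_pickle=True))
def cloud(p):
    z=p['z_map']; v,u=np.mgrid[:z.shape[0],:z.shape[1]]
    P=np.stack([(u-p['cx'])/p['fx']*z,(v-p['cy'])/p['fy']*z,z],-1)
    return P@R.from_quat(p['rotation']).as_matrix().T+p['origin']
def proj(p,X):
    c=(X-p['origin'])@R.from_quat(p['rotation']).as_matrix()
    return np.stack([c[...,0]/c[...,2]*p['fx']+p['cx'],c[...,1]/c[...,2]*p['fy']+p['cy']],-1)
def axes(yaw,el=np.radians(35)):
    z=np.array([np.cos(el)*np.cos(yaw),np.cos(el)*np.sin(yaw),np.sin(el)])
    y=np.cross([0,0,1],z)/np.cos(el)   # level
    x=np.cross(y,z); 
    return np.stack([x,y,z],1)
E
python3 - <<'E'
from h import *
p=load('top0.npz'); C=cloud(p); col=p['color'].astype(int)
roi=np.zeros(col.shape[:2],bool); roi[150:240,235:348]=1
print('bench z',np.median(C[250:300,200:350,2]))
m=roi&(C[...,2]>60)&(p['z_map']>0)
P=C[m]; print(len(P),P.min(0),P.max(0))
# tyre front: fit with robust plane, el free
def pl(q): 
    A=axes(q[0],q[1]); return P@A[:,2]-q[2]
best=None
for y0 in (np.pi-.5,np.pi,np.pi+.5):
    r=least_squares(pl,[y0,.6,0],loss='soft_l1',f_scale=3)
    if best is None or r.cost<best.cost: best=r
print(best.x,np.degrees(best.x[:2]))
# silhouette: tyre = torus-ish: use extents in plane
A=axes(best.x[0],np.radians(35)); L=P@A
for k in range(3): print(np.percentile(L[:,k],[0,.5,2,50,98,99.5,100]))
print(A)
E
```

```text
bench z 0.7273769082332819
5293 [ 435.01148609 -172.22994976   60.18555617] [621.75235831 105.93481658 308.90767917]
[  3.37503065   3.75029267 297.93094846] [193.37501226 214.87594196]
[-584.88863612 -582.60036386 -579.98931384 -460.32068825 -328.239233
 -317.3861658  -303.08031429]
[ 13.90210864  18.96818662  27.32470589 152.76082908 279.36476325
 288.17158794 293.87142295]
[-417.59613851 -406.07231482 -389.38331075 -296.36724166 -287.74171285
 -278.92131021 -273.34906994]
[[-0.55801924  0.23132364 -0.79693406]
 [-0.13268179 -0.97287686 -0.18948923]
 [-0.81915204  0.          0.57357644]]
```

```bash
sed -i 's/y=np.cross(\[0,0,1\],z)/y=np.cross([0,0,1],z)/' h.py
cat >> h.py <<'E'
YAW=3.375
A=axes(YAW)
E
python3 - <<'E'
from h import *
print(A)
p=load('top0.npz'); C=cloud(p)
m=np.zeros(C.shape[:2],bool); m[150:240,235:348]=1
m&=(C[...,2]>40)&(p['z_map']>0)
L=C[m]@A
f=L[np.abs(L[:,2]-np.median(L[:,2]))<14]
print(np.sort(f[:,0])[[5,-5]],np.sort(f[:,1])[[5,-5]])
# tyre crest circle fit: outer boundary by hull
h=cv2.convexHull(f[:,:2].astype(np.float32))[:,0]
(c,r)=cv2.minEnclosingCircle(h); print(c,r)
q=least_squares(lambda q:np.hypot(h[:,0]-q[0],h[:,1]-q[1])-q[2],[*c,r],loss='soft_l1').x; print(q)
c=q[:2]; zc=(185-A[2,0]*c[0])/A[2,2]; O=A@[c[0],c[1],zc]; print('O',O,'tyre front h',np.median(f[:,2])-zc)
np.save('O.npy',O)
# rectified
g=np.linspace(130,-130,521)
X,Y=np.meshgrid(g,g,indexing='ij')  # rows: x down from top, cols: y from left(+)
W=O+X[...,None]*A[:,0]+Y[...,None]*A[:,1]+5*A[:,2]
uv=proj(p,W).astype(np.float32)
im=cv2.remap(p['color'],uv[...,0],uv[...,1],cv2.INTER_CUBIC)
cv2.imwrite('pics/v3.png',im[:,:,::-1])
E
```

```text
[[-0.55802331  0.23129381 -0.79693987]
 [-0.13266468 -0.97288395 -0.1894648 ]
 [-0.81915204  0.          0.57357644]]
[-583.43641801 -304.41388645] [ 15.31592085 293.00397412]
(-443.98486328125, 156.6123809814453) 143.88494873046875
[-443.52964756  154.05256169  140.4872708 ]
O [530.89058709 -32.13215098 185.        ] tyre front h 15.504746466567042
```

View pics/v3.png

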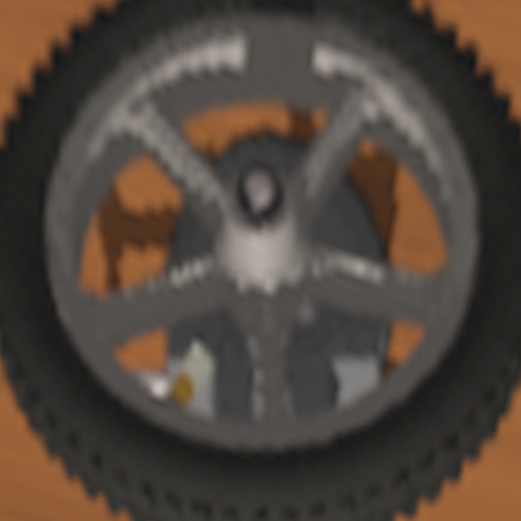

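Call:
move_arm(
  steps=[
    [0, 0, -5, 1.9, 0],
    [0, 0, -5, 1.9, 0],
    [0, 0, -5, 1.9, 0],
    [3.4, -3.56, 0, 0, 0],
    [3.4, -3.56, 0, 0, 0],
    [3.4, -3.56, 0, 0, 0],
    [3.4, -3.56, 0, 0, 0],
    [3.4, -3.56, 0, 0, 0],
    [3.4, -3.56, 0, 0, 0],
    [3.4, -3.56, 0, 0, 0],
    [3.4, -3.56, 0, 0, 0],
    [3.4, -3.56, 0, 0, 0],
  ],
  force=20,
)

```text
clock: 2.5
ee_pos: [428.6, -206.4, 400.6]
tool_rot: [0.993, 0.117, 0.0, 0.0]
contact_force: [0.1, 0.1, -0.7]
grip_width: -0.1
```

Call:
move_arm(
  steps=[
    [2.4, -3.56, 0, 0, 0],
    [2.4, -3.56, 0, 0, 0],
    [2.4, -3.56, 0, 0, 0],
    [2.4, -3.56, 0, 0, 0],
    [2.4, -3.56, 0, 0, 0],
    [0, 0, 0, 0, 0],
  ],
)

```text
clock: 3.25
ee_pos: [503.8, -4.5, 400.2]
tool_rot: [0.993, 0.119, 0.0, -0.0]
contact_force: [-1.5, -0.7, -0.7]
grip_width: -0.5
```

```bash
cat >> h.py <<'E'
A=A*[-1,-1,1]          # x up the slope, y left
O=np.load('O.npy')
def rectify(p,h=8):
    g=np.linspace(130,-130,521); X,Y=np.meshgrid(g,g,indexing='ij')
    uv=proj(p,O+X[...,None]*A[:,0]+Y[...,None]*A[:,1]+h*A[:,2]).astype(np.float32)
    return cv2.remap(p['color'],uv[...,0],uv[...,1],cv2.INTER_CUBIC)
def wristpose(p,s):
    T=np.asarray(p['hand_eye']); Rt=R.from_quat(s['tool_rot'])
    p['origin']=Rt.apply(T[:3,3])+s['ee_pos']; p['rotation']=(Rt*R.from_matrix(T[:3,:3])).as_quat(); return p
def hmap(p):  # mean front height in wheel frame by radius ring
    L=(cloud(p)-O)@A; r=np.hypot(L[...,0],L[...,1]); ok=(p['z_map']>0)&(abs(L[...,2])<40)
    for a,b in((18,23),(96,103),(110,120),(120,126),(128,138)):
        m=ok&(r>a)&(r<b)
        if m.sum()>20: print(a,b,m.sum(),np.round(np.percentile(L[m][:,2],[10,50,90]),1))
    return L,ok
def phase(p,h=8):
    # brightness-free: use depth heights at r 45..85; spoke pixels have z in (0,16)
    L,ok=hmap(p); r=np.hypot(L[...,0],L[...,1]); m=(p['z_map']>0)&(r>35)&(r<80)&(L[...,2]>4)&(L[...,2]<14)
    a=np.arctan2(L[m][:,1],L[m][:,0])
    return np.degrees(np.angle(np.exp(5j*a).mean()))/5, abs(np.exp(5j*a).mean()), m.sum()
E
python3 - <<'E'
from workcell import *
from h import *
s=state(); print(s['clock'],s['ee_pos'],s['grip_width'],s['contact_force'],s['joint_pos'])
p=wristpose(get_image('wrist'),s); t=load('top0.npz')
print(np.asarray(p['hand_eye']).round(2).tolist())
print('top',phase(t)); print('wrist',phase(p))
np.savez('w1.npz',**{k:v for k,v in p.items()})
a=np.hstack([rectify(t),np.zeros((521,4,3),np.uint8),rectify(p)]); a=cv2.resize(a,(798,398))
cv2.imwrite('pics/v4.png',a[:,:,::-1])
E
```

```text
3.25 [503.84016912  -4.51795145 400.20672832] -0.4579651629750628 [-1.53390624 -0.71735066 -0.72689207] [-9.57967833e-02 -3.47312411e-02  1.72193555e+00  6.58974705e-04
  1.45436660e+00  1.23633356e+00]
[[-0.0, -0.96, -0.28, 72.59], [1.0, -0.0, 0.0, 0.15], [-0.0, -0.28, 0.96, -124.37], [0.0, 0.0, 0.0, 1.0]]
18 23 77 [-3.3 12.1 16.5]
96 103 460 [ 4.6 15.2 16.9]
110 120 661 [16.9 19.  21.1]
120 126 428 [18.5 20.1 21.8]
128 138 847 [ 5.9 15.2 18.9]
top (np.float64(3.9245594164825475), np.float64(0.7704693117122083), np.int64(336))
18 23 685 [-3.6 11.9 15.9]
96 103 2726 [10.2 16.3 16.8]
110 120 3954 [18.5 20.3 21.3]
120 126 3030 [20.4 21.1 21.6]
128 138 8763 [ 1.  15.1 18.9]
wrist (np.float64(4.09652112781468), np.float64(0.7173731483119972), np.int64(2380))
```

View pics/v4.png

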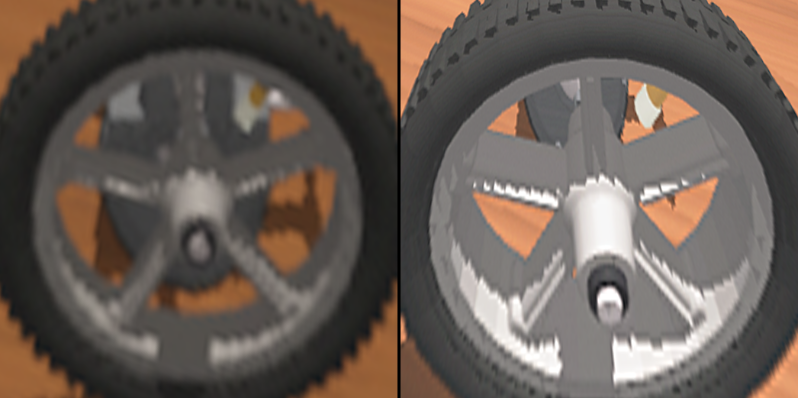

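```bash
python3 - <<'E'
from h import *
p=load('w1.npz'); L=(cloud(p)-O)@A
for n,(z0,z1,r0,r1) in {'rim':(15,17.6,84,109)}.items():
    m=(p['z_map']>0)&(L[...,2]>z0)&(L[...,2]<z1); r=np.hypot(L[...,0],L[...,1]); m&=(r>r0)&(r<r1)
    Q=L[m]; a=np.degrees(np.arctan2(Q[:,1],Q[:,0]))//6
    In=[];
    for b in np.unique(a):
        q=Q[a==b]; rr=np.hypot(q[:,0],q[:,1])
        if len(q)>15: In.append(q[np.argsort(rr)[1]])
    In=np.array(In)
    f=least_squares(lambda v:np.hypot(In[:,0]-v[0],In[:,1]-v[1])-v[2],[0,0,94],loss='soft_l1')
    print(n,len(In),f.x,np.abs(f.fun).mean())
    # plane tilt of rim+tyre face
    G=np.c_[Q[:,:2],np.ones(len(Q))]; print('plane',np.linalg.lstsq(G,Q[:,2],rcond=None)[0])
E
```

```text
rim 60 [-0.89798119  0.92804866 93.95351295] 0.23991880536379048
plane [ 1.24516717e-04 -1.74986367e-03  1.63127343e+01]
```

```bash
cat >> h.py <<'E'
O=O+A@[-.9,.9,3.3]
def tcp(e,yaw=np.radians(13.37)): return O+A@np.array(e,float)-11*np.array([np.cos(yaw),np.sin(yaw),0])+[0,0,19]
def delta(s,e):  # cm along tool axes
    return np.round(R.from_quat(s['tool_rot']).inv().apply(tcp(e)-s['ee_pos'])/10,2)
def epos(s): return np.round((s['ee_pos']+R.from_quat(s['tool_rot']).apply([11,0,19])-O)@A,1), 'yaw',np.degrees(R.from_quat(s['tool_rot']).as_matrix()[:2,0]@np.array([0,1])).round(1)
E
python3 - <<'E'
from workcell import *
from h import *
p=load('w1.npz'); print(phase(p),phase(load('top0.npz')))
s=state(); print('O',O,'e now',epos(s)); print(R.from_quat(s['tool_rot']).as_matrix()[:,0])
print(tcp((45,38,3)),delta(s,(45,38,3)), 'push 58mm')
E
```

```text
18 23 592 [-8.2 10.6 16. ]
96 103 2362 [12.5 13.  13.5]
110 120 3867 [15.3 16.9 17.9]
120 126 2864 [17.2 17.8 18.4]
128 138 7497 [ 7.3 12.8 16.1]
18 23 87 [-10.6   9.7  20.1]
96 103 431 [ 8.7 11.9 13.6]
110 120 656 [13.6 15.7 17.7]
120 126 434 [15.3 16.9 18.5]
128 138 805 [ 7.4 12.4 15.9]
(np.float64(4.1207365953185615), np.float64(0.8007750418276007), np.int64(2092)) (np.float64(4.032333131608422), np.float64(0.8661986509962163), np.int64(292))
O [527.5503001  -32.00118747 186.1555654 ] e now (array([156. ,  31. , 117.2]), 'yaw', np.float64(13.5))
[ 9.72028901e-01  2.34860592e-01 -5.63296412e-04]
[530.77949645   7.8262949  243.7381367 ] [ 2.99 -0.7  15.64] push 58mm
```

Call:
move_arm(
  steps=[
    [1.5, -0.35, 0, 0, 0],
    [1.5, -0.35, 0, 0, 0],
    [0, 0, 4, 0, 0],
    [0, 0, 4, 0, 0],
    [0, 0, 3, 0, 0],
    [0, 0, 1.6, 0, 0],
    [0, 0, 1, 0, 0],
    [0, 0, 1, 0, 0],
    [0, 0, 1, 0, 0],
    [0, 0, 0, 0, 0],
  ],
)

```text
clock: 4.55
ee_pos: [530.6, 7.0, 243.7]
tool_rot: [0.993, 0.117, -0.001, -0.0]
contact_force: [0.2, 0.4, 0.7]
grip_width: 0.1
```

```bash
python3 - <<'E'
from workcell import *
from h import *
s=state(); print(s['clock'],epos(s),s['contact_force'],s['wrist_torque'],s['qd'])
p=get_image('scene'); cv2.imwrite('pics/s5.png',cv2.resize(p['color'][100:300,150:400,::-1],(750,600)))
print(state()['contact_force'])
E
```

```text
4.55 (array([44.7, 37.2,  3.3]), 'yaw', np.float64(13.3)) [0.18723671 0.41156641 0.67953727] [ 0.00305594 -0.00913404 -0.02746233] [ 0.00056883 -0.01098938 -0.01488426  0.00122836  0.00437907 -0.00111301]
[ 0.5953844  -0.24134412 -0.45187165]
```

View pics/s5.png

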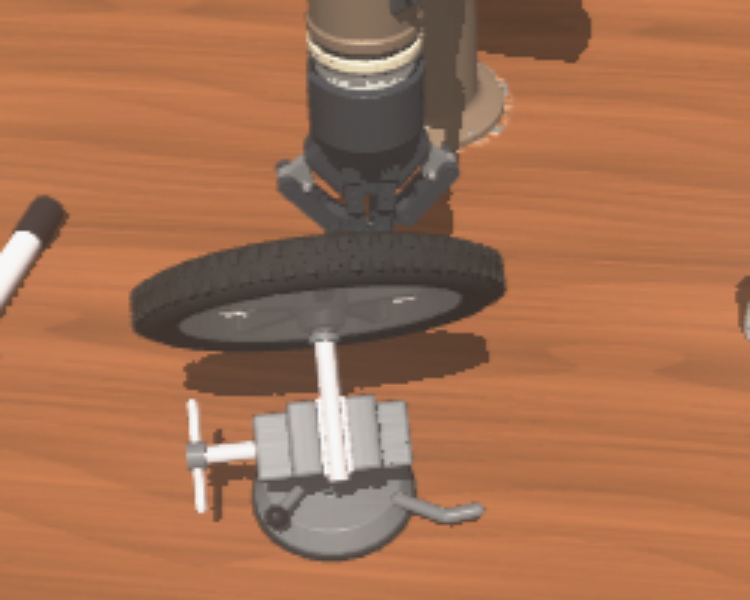

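Call:
move_arm(
  steps=[
    [0, 0.5, 0, 0, 0],
    [0, 0.5, 0, 0, 0],
    [0, 0.4, 0, 0, 0],
    [0, 0.4, 0, 0, 0],
    [0, 0.4, 0, 0, 0],
  ],
)

```text
clock: 5.22
ee_pos: [536.1, -13.9, 244.4]
tool_rot: [0.993, 0.117, 0.0, -0.001]
contact_force: [-0.5, 3.5, 1.9]
grip_width: -0.1
```

```bash
python3 - <<'E'
from workcell import *
from h import *
s=state(); print(s['clock'],epos(s),s['contact_force'])
s=state();p=wristpose(get_image('wrist'),s); t=get_image('top')
print(phase(t)); cv2.imwrite('pics/v6.png',np.hstack([rectify(t),p['color'][:,:,:][::1,140:420]  if 0 else cv2.resize(p['color'],(694,521))])[:,::1,::-1])
im=cv2.imread('pics/v6.png'); cv2.imwrite('pics/v6.png',cv2.resize(im,(798,342)))
E
```

```text
5.225 (array([45.6, 15.7,  3.2]), 'yaw', np.float64(13.3)) [-0.53188506  3.54102415  1.8563258 ]
18 23 31 [ 8.7 12.9 22.5]
96 103 208 [ 1.3 11.8 13.9]
110 120 257 [13.3 15.3 17.5]
120 126 142 [14.9 16.6 18.6]
128 138 292 [ 8.9 12.8 16. ]
(np.float64(-0.4337626810633024), np.float64(0.9333131457920252), np.int64(126))
```

View pics/v6.png

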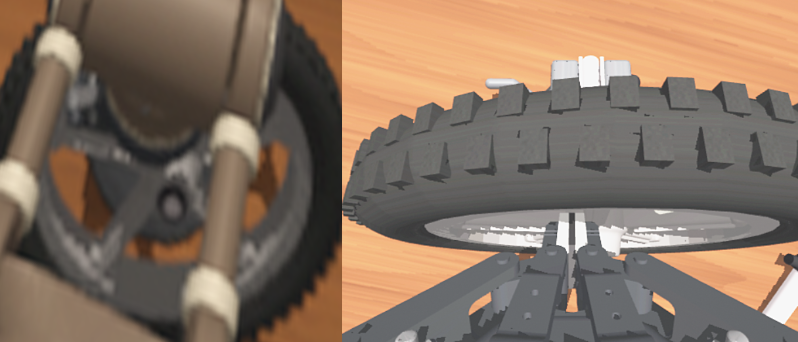

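Call:
move_arm(
  steps=[
    [0, 0.4, 0, 0, 0],
    [0, 0.4, 0, 0, 0],
    [0, 0.4, 0, 0, 0],
    [0, 0.4, 0, 0, 0],
    [0, 0.4, 0, 0, 0],
    [0, 0.4, 0, 0, 0],
  ],
)

```text
clock: 6.08
ee_pos: [540.8, -38.0, 243.5]
tool_rot: [0.993, 0.117, -0.001, -0.0]
contact_force: [-0.4, 2.6, 0.0]
grip_width: 0.1
```

```bash
python3 - <<'E'
from workcell import *
from h import *
s=state(); print(s['clock'],epos(s),s['contact_force']);t=get_image('top'); print(phase(t))
E
```

```text
6.075 (array([44.3, -8.9,  3.5]), 'yaw', np.float64(13.3)) [-0.41959381  2.63710021  0.04622492]
18 23 42 [ 6.7 11.2 21.8]
96 103 126 [-2.2 11.7 13.5]
110 120 258 [13.5 15.8 17.8]
120 126 181 [15.  16.9 18.4]
128 138 357 [ 7.9 12.3 15.8]
(np.float64(-27.078912175078074), np.float64(0.9072948344861034), np.int64(145))
```

Call:
move_arm(
  steps=[
    [0, 0.4, 0, 0, 0],
    [0, 0.4, 0, 0, 0],
    [0, 0.4, 0, 0, 0],
    [0, 0.4, 0, 0, 0],
    [0, 0, 0, 0, 0],
    [0, -0.4, 0, 0, 0],
    [0, 0, -2, 0, 0],
    [0, 0, -3, 0, 0],
    [0, 0, -3, 0, 0],
    [0, 0, -2, 0, 0],
    [0, 0, 0, 0, 0],
  ],
)

```text
clock: 7.5
ee_pos: [545.6, -49.7, 346.5]
tool_rot: [0.993, 0.117, 0.002, 0.001]
contact_force: [0.5, -0.2, -0.1]
grip_width: -0.4
```

```bash
cat >look.py <<'E'
from workcell import *
from h import *
s=state(); print(s['clock'],epos(s),s['contact_force']);p=wristpose(get_image('wrist'),s); print(phase(p)); t=get_image('top');print(phase(t))
E
python3 look.py
```

```text
7.5 (array([129.9, -21.5,  61. ]), 'yaw', np.float64(13.3)) [ 0.45619847 -0.19219047 -0.12533467]
18 23 817 [-12.9  10.2  15.5]
96 103 2273 [12.6 13.  13.3]
110 120 3501 [15.2 16.8 17.8]
120 126 2938 [17.2 17.7 18.2]
128 138 9605 [ 4.8 12.6 15.9]
(np.float64(28.570000129983573), np.float64(0.8298246331259419), np.int64(2236))
18 23 86 [-5.1  9.4 17. ]
96 103 211 [-5.3 11.4 13.5]
110 120 222 [12.8 15.7 18.2]
120 126 140 [15.1 16.8 18.7]
128 138 326 [ 6.4 12.1 15.7]
(np.float64(28.535572006259024), np.float64(0.8164050758100823), np.int64(184))
```

Call:
move_arm(
  steps=[
    [-0.52, -2.45, 0, 0, 0],
    [-0.52, -2.45, 0, 0, 0],
    [-0.52, -2.45, 0, 0, 0],
    [0, 0, 3, 0, 0],
    [0, 0, 3, 0, 0],
    [0, 0, 2.3, 0, 0],
    [0, 0, 1.5, 0, 0],
    [0, 0, 1, 0, 0],
    [0, 0, 1, 0, 0],
    [0, 0, 0.5, 0, 0],
    [0, 0, 0, 0, 0],
  ],
)

```text
clock: 8.98
ee_pos: [512.2, 18.4, 221.2]
tool_rot: [0.993, 0.117, -0.0, -0.0]
contact_force: [-0.2, 0.7, 0.4]
grip_width: -0.3
```

```bash
python3 look.py | sed '/^[0-9]* [0-9]* /d'
```

```text
8.975 (array([17.6, 52.6,  2.9]), 'yaw', np.float64(13.3)) [-0.24688558  0.67619707  0.43676579]
(np.float64(31.07940081391835), np.float64(0.6568009864495431), np.int64(5591))
(np.float64(31.336336138544606), np.float64(0.8197375669680991), np.int64(110))
```

Call:
move_arm(
  steps=[
    [0.21, 0.39, -0.3, 0, 0],
    [0.21, 0.39, -0.3, 0, 0],
    [0.21, 0.39, -0.3, 0, 0],
    [0.21, 0.39, -0.3, 0, 0],
    [0.21, 0.39, -0.3, 0, 0],
    [0.21, 0.39, -0.3, 0, 0],
    [0.21, 0.39, -0.3, 0, 0],
  ],
)

```text
clock: 9.95
ee_pos: [532.3, -4.9, 241.9]
tool_rot: [0.993, 0.117, -0.001, -0.0]
contact_force: [-2.5, 2.4, -1.1]
grip_width: -0.1
```

```bash
python3 look.py | sed '/^[0-9]* [0-9]* /d'
```

```text
9.95 (array([42.6, 25.3,  3.2]), 'yaw', np.float64(13.3)) [-2.46898087  2.36138732 -1.07394011]
(np.float64(16.2398966123588), np.float64(0.8594293735858344), np.int64(4354))
(np.float64(10.95836254159135), np.float64(0.877339143829261), np.int64(154))
```

Call:
move_arm(
  steps=[
    [0.02, 0.4, -0.03, 0, 0],
    [0.02, 0.4, -0.03, 0, 0],
    [0.02, 0.4, -0.03, 0, 0],
    [0, 0.4, 0, 0, 0],
    [0, 0.4, 0, 0, 0],
    [0, 0.4, 0, 0, 0],
    [0, 0.4, 0, 0, 0],
    [0, 0.2, 0, 0, 0],
    [0, 0, 0, 0, 0],
  ],
)

```text
clock: 11.18
ee_pos: [540.0, -34.3, 242.7]
tool_rot: [0.993, 0.117, -0.001, 0.0]
contact_force: [-0.1, 1.2, 0.2]
grip_width: -0.3
```

Call:
move_arm(
  steps=[
    [0, -0.4, 0, 0, 0],
    [0, 0, -2, 0, 0],
    [0, 0, -3, 0, 0],
    [0, 0, -3, 0, 0],
    [0, 0, -2, 0, 0],
    [0, 0, 0, 0, 0],
  ],
)

```text
clock: 11.92
ee_pos: [540.3, -30.2, 345.0]
tool_rot: [0.993, 0.117, 0.002, 0.001]
contact_force: [-0.1, 0.0, -0.2]
grip_width: 0.0
```

```bash
python3 look.py | sed '/^[0-9]* [0-9]* /d'
```

```text
11.925 (array([128.3,  -1.2,  60.7]), 'yaw', np.float64(13.3)) [-0.06706509  0.0446377  -0.16506469]
(np.float64(-24.23445134081533), np.float64(0.8622809685813494), np.int64(2200))
(np.float64(-24.956629322270608), np.float64(0.8581012759793095), np.int64(204))
```

Call:
move_arm(
  steps=[
    [-0.84, -1.9, 0, 0, 0],
    [-0.84, -1.9, 0, 0, 0],
    [-0.84, -1.9, 0, 0, 0],
    [0, 0, 3, 0, 0],
    [0, 0, 3, 0, 0],
    [0, 0, 3, 0, 0],
    [0, 0, 2, 0, 0],
    [0, 0, 1, 0, 0],
    [0, 0, 1, 0, 0],
    [0, 0, 0.6, 0, 0],
    [0, 0, 0, 0, 0],
  ],
)

```text
clock: 13.4
ee_pos: [501.7, 19.8, 207.1]
tool_rot: [0.993, 0.117, -0.0, -0.0]
contact_force: [-0.0, 0.1, 0.2]
grip_width: -0.0
```

Call:
move_arm(
  steps=[
    [0.31, 0.28, -0.44, 0, 0],
    [0.31, 0.28, -0.44, 0, 0],
    [0.31, 0.28, -0.44, 0, 0],
    [0.31, 0.28, -0.44, 0, 0],
    [0.31, 0.28, -0.44, 0, 0],
    [0.23, 0.5, -0.33, 0, 0],
  ],
)

```text
clock: 14.15
ee_pos: [522.5, 5.5, 232.1]
tool_rot: [0.993, 0.117, -0.001, -0.0]
contact_force: [-3.4, 1.1, 0.1]
grip_width: -0.3
```

```bash
python3 look.py | sed '/^[0-9]* [0-9]* /d'
```

```text
14.15 (array([30.5, 37.7,  3.4]), 'yaw', np.float64(13.3)) [-3.36086803  1.05684     0.14668246]
(np.float64(34.97249281735712), np.float64(0.8903224012339501), np.int64(5237))
(np.float64(29.62974243305802), np.float64(0.8582401995749409), np.int64(125))
```

Call:
move_arm(
  steps=[
    [0.23, 0.45, -0.33, 0, 0],
    [0.23, 0.45, -0.33, 0, 0],
    [0.23, 0.45, -0.33, 0, 0],
    [0, 0, 0, 0, 0],
  ],
)

```text
clock: 14.75
ee_pos: [535.0, -7.0, 243.5]
tool_rot: [0.993, 0.117, 0.002, 0.001]
contact_force: [-0.2, 0.3, -0.1]
grip_width: 0.1
```

```bash
python3 look.py | sed '/^[0-9]* [0-9]* /d'
```

```text
14.75 (array([45.3, 22.6,  2.2]), 'yaw', np.float64(13.3)) [-0.17343197  0.2555972  -0.14908133]
(np.float64(12.25064835796096), np.float64(0.846816716557088), np.int64(4305))
(np.float64(8.197180085765853), np.float64(0.8890003959984194), np.int64(147))
```

Call:
move_arm(
  steps=[
    [0, 0.2, 0, 0, 0],
    [0, 0.2, 0, 0, 0],
    [0, 0.2, 0, 0, 0],
    [0, 0, 0, 0, 0],
    [0, -0.4, 0, 0, 0],
    [0, 0, -2, 0, 0],
    [0, 0, -3, 0, 0],
    [0, 0, -3, 0, 0],
    [0, 0, -2, 0, 0],
    [0, 0, 0, 0, 0],
  ],
)

```text
clock: 16.1
ee_pos: [534.7, -8.5, 344.1]
tool_rot: [0.993, 0.117, 0.002, 0.001]
contact_force: [0.6, 0.1, -0.7]
grip_width: 0.2
```

```bash
python3 look.py; python3 - <<'E'
from workcell import *
from h import *
s=state();p=wristpose(get_image('wrist'),s); t=get_image('top')
a=np.hstack([rectify(t),np.zeros((521,4,3),np.uint8),rectify(p)])
cv2.imwrite('pics/v7.png',cv2.resize(a,(798,398))[:,:,::-1])
print(spot_in(p,'valve')[:2]); np.savez('w7.npz',**p)
E
```

```text
16.1 (array([127.4,  21.2,  60.5]), 'yaw', np.float64(13.3)) [ 0.62209223  0.07251121 -0.71733244]
18 23 767 [-10.5  10.4  15.8]
96 103 2319 [12.6 13.  13.4]
110 120 3563 [15.3 16.9 17.9]
120 126 3010 [17.2 17.8 18.2]
128 138 9931 [ 4.7 12.6 15.9]
(np.float64(4.8645440851690855), np.float64(0.9156535500505231), np.int64(2253))
18 23 83 [ 5.7 10.3 20.9]
96 103 260 [ 9.1 12.  13.9]
110 120 445 [13.2 15.7 17.9]
120 126 216 [15.1 16.9 18.3]
128 138 258 [ 9.5 13.  15.8]
(np.float64(1.8556086970165027), np.float64(0.8077868255020133), np.int64(138))
[]
```

View pics/v7.png

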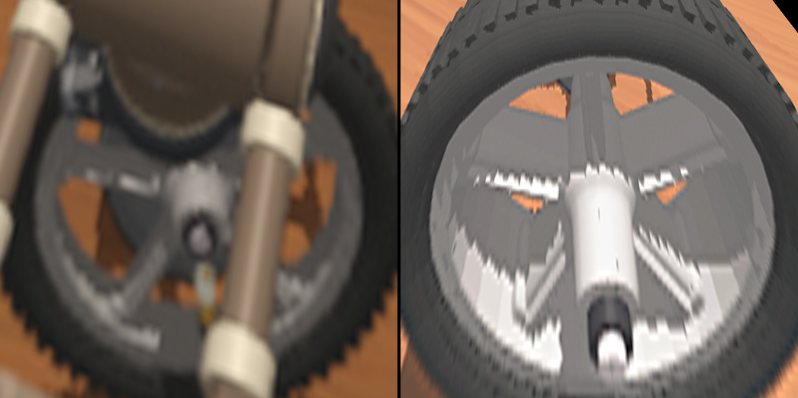

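Call:
move_arm(
  steps=[
    [-2.5, 0, -2, 0, 0],
    [-4, 0, -2, 0, 0],
    [-4, 0, -1, 0, 0],
    [-4, 0, 0, 0, 0],
    [-3, 0, 0, 0, 0],
    [0, 0, 0, 0, 0],
  ],
)

```text
clock: 17.1
ee_pos: [362.1, -48.9, 391.7]
tool_rot: [0.993, 0.116, -0.0, 0.0]
contact_force: [0.3, -0.3, -0.7]
grip_width: 0.4
```

```bash
cat > ph2.py <<'E'
from workcell import *
from h import *
s=state(); print(s['clock'],epos(s),s['contact_force'])
def per(p):
    L=(cloud(p)-O)@A; r=np.hypot(L[...,0],L[...,1]); m=(p['z_map']>0)&(r>35)&(r<88)&(L[...,2]>6.8)&(L[...,2]<12)
    a=np.degrees(np.arctan2(L[m][:,1],L[m][:,0]))
    out=[]
    for k in range(5):
        d=(a-72*k+180)%360-180; q=d[abs(d)<20]
        if len(q)>15: out.append((72*k,len(q),np.round([np.median(q),(np.percentile(q,3)+np.percentile(q,97))/2],1).tolist()))
    return out
for n in('wrist','top'):
    p=get_image(n); p=wristpose(p,s) if n=='wrist' else p
    print(n,per(p)); print([ (d['extent'],d['conf']) for d in spot_in(p,'valve')[:2]])
    np.savez(n+'8.npz',**p)
for n in('w1.npz','top0.npz'): print(n,per(load(n)))
t=load('top8.npz');w=load('wrist8.npz')
a=np.hstack([rectify(t,0),np.zeros((521,4,3),np.uint8),rectify(w,0)])
cv2.imwrite('pics/v8.png',cv2.resize(a,(798,398))[:,:,::-1])
E
python3 ph2.py
```

```text
17.1 (array([ 64.6,  21.8, 233.1]), 'yaw', np.float64(13.2)) [ 0.32096964 -0.25603961 -0.74599562]
wrist [(72, 164, [6.0, 6.8]), (144, 529, [3.2, 4.3]), (216, 561, [6.4, 5.2])]
[([308.0, 68.4, 15.2, 32.8], 0.68)]
top [(0, 53, [4.2, 3.8]), (72, 50, [2.7, 1.3]), (144, 42, [3.0, 3.4]), (216, 39, [6.0, 7.2]), (288, 54, [6.5, 6.8])]
[([289.2, 192.6, 99.8, 76.9], 0.65), ([300.1, 214.5, 5.5, 9.2], 0.39)]
w1.npz [(0, 476, [4.3, 4.0]), (72, 418, [1.9, 1.6]), (144, 213, [1.7, 1.8]), (216, 221, [6.5, 6.0]), (288, 480, [6.2, 6.8])]
top0.npz [(0, 39, [3.5, 3.1]), (72, 50, [1.6, 1.4]), (144, 35, [2.9, 2.0]), (216, 41, [6.4, 5.7]), (288, 52, [5.7, 7.4])]
```

View pics/v8.png

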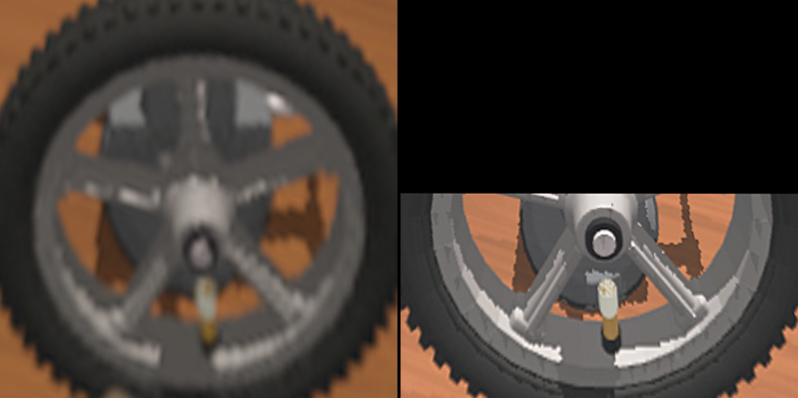

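```bash
python3 - <<'E'
from workcell import *
from h import *
t=get_image('top')
for n in('tin','brush','hammer','pump'): print(n,[(np.round(d['extent'][:2]),round(d['conf'],2)) for d in spot_in(t,n)[:1]])
print(hand_in())
E
```

```text
tin [(array([160., 262.]), 0.79)]
brush [(array([166., 161.]), 0.79)]
hammer [(array([400., 161.]), 0.65)]
pump [(array([402., 257.]), 0.77)]
the job is handed in; nothing more can be done
None
```

I turned the wheel clockwise about 144° with three gentle spoke pushes of roughly 48°, 53° and 43°. The closed fingertips were lifted right out of the wheel between pushes, and I handed the job in at about 17 s.

- **Valve:** the last top and wrist pictures show it at the bottom, stem pointing up at the hub. By the spokes and the stem it leans about 4 to 5° (0.08 rad) to the right, inside the 0.15 rad allowed. Readings on single spokes ranged from 1° to 7°, so expect an error of a degree or two. I chose not to nudge it further.
- **Forces:** the force read at the stops during the pushes was at most about 4 N. It was near zero once the fingers were out, and the robot stands clear of the wheel.
- **Other things:** the tin, brush, hammer and pump are within about 1 pixel of their first places in the top view.
- **Checks that failed or disagreed:**
  - With the arm in view, the top and wrist angle readings differed by up to 5°, so I re-measured with the arm drawn back.
  - The valve detector missed the valve in one wrist picture. In the last top picture its best hit was the whole wheel, with the stem only second.
  - I did not measure the wheel's speed directly.

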